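# Set up a vacuum leak test on sample jars

### The job

Set up the next leak test: first take the white reference jar out of the open metal chamber and stand it in the middle of the square cork mat, then stand all the brown sample jars upright inside the chamber, lower its lid gently until it is fully shut, and swing the latch bar on the front of the chamber over the lid, right into its catch. Then, while the chamber is still vented, turn the bezel of the gauge on the lid until its zero mark lies under the needle, and last of all squeeze the two side tabs of the vent collar and turn it clockwise to its end stop, letting the tabs spring back out so that it is locked there. Leave the green bottle, the glass dish and the timer alone.

Things in the scene. Friction and masses are not known exactly. Their poses are not given: they have to be found in the camera images.
- jar_1: squat brown glass jar with a black cap, one of up to three alike: 46 mm across, 58 mm tall, straight-sided; the ribbed cap (45 mm across) is the top 14 mm. Origin at the centre of its underside, z up the jar. 0.1 to 0.2 kg, heavy in the base. It may be absent (None)
- jar_2: squat brown glass jar with a black cap, one of up to three alike: 46 mm across, 58 mm tall, straight-sided; the ribbed cap (45 mm across) is the top 14 mm. Origin at the centre of its underside, z up the jar. 0.1 to 0.2 kg, heavy in the base. It may be absent (None)
- jar_3: squat brown glass jar with a black cap, one of up to three alike: 46 mm across, 58 mm tall, straight-sided; the ribbed cap (45 mm across) is the top 14 mm. Origin at the centre of its underside, z up the jar. 0.1 to 0.2 kg, heavy in the base. It may be absent (None)
- reference: white screw-cap jar, 56 mm across, 69 mm tall, standing in the chamber at the start; origin at the centre of its underside, z up. 0.2 kg
- mat_top (a point): centre of the top of the fixed square cork mat, 80 x 80 x 2 mm, lying on the bench; z up
- chamber_floor (a point): centre of the inner floor of the fixed aluminium chamber, an open-topped box 150 (x) x 176 (y) x 85 mm tall, walls and floor 8 mm (inside 134 x 160, 77 mm deep); this floor is 8 mm above the bench. Chamber axes: -x front (towards the robot), +x the lid's hinge side, +y left seen from the front, z up. Three jars fit in a row along y, 52 mm apart
- lid_hinge (a point): middle of the lid's hinge line, which runs along the chamber's y on its far top rim; chamber frame x = +75 mm, 77 mm above chamber_floor; axes as the chamber's
- lid_front (a point): middle of the front edge of the lid's top (outer) face, 150 mm from the hinge; with the lid shut 89 mm above chamber_floor. z is the outer face's normal. The lid is a plate 150 x 176 x 12 mm; collar, gauge and catch stand on its outer face; the front 35 mm are free but for the catch (40 mm wide at the middle)
- lid (a joint): opening angle of the lid, rad: 0 shut, 1.57 upright, at most 1.9; it starts open at 1.6 to 1.8, leaning back. A friction hinge: it stays wherever it is left; about 5 N at the front edge moves it, so it is pushed shut from behind and pressed down
- latch_pin (a point): top of the upright steel pin at the end of the latch bar; pin 14 mm across, 40 mm tall above the bar, 65 mm from the bar's vertical pivot at the middle of the chamber's front (chamber x -90, y 0). Bar 7 mm thick, its middle 96 mm above chamber_floor. With the latch in its catch the pin stands over the lid at chamber x -25, y 0, behind the catch
- catch (a point): top of the latch's catch, a C-shaped steel bracket on the lid, 18 x 30 mm and 20 mm tall, open to the chamber's -y, where the bar enters it; lid shut: chamber x -58, y 4. Its rear side is 17 mm in front of the closed pin's side
- latch (a joint): latch angle, rad: 0 fully in its catch (end stop; bar along the chamber's +x over the lid), growing as the bar swings clockwise seen from above to the outside: at 1.57 it points along the chamber's -y; starts at 1.55 to 1.85. Light friction, stays where left. It must be outside while the lid closes, for it blocks the lid
- bezel_mark (a point): centre of the gauge's dial face, 27 mm above the lid's top; lid shut: chamber x +20, y -50. Its x axis points from the centre to the thick zero mark on the dial, which turns with the bezel, a knurled steel ring 54 mm across whose side runs from 4 to 27 mm above the lid's top
- bezel (a joint): turn of bezel and dial, rad, positive anticlockwise seen from above, range -1.5 to 1.5; at 0 the zero mark points to the chamber's -x. Light friction (0.06 N m), stays where left. Zeroed when equal to joint needle
- needle_axis (a point): on the gauge's axis, 29 mm above the lid's top; its x axis points along the needle to its tip. The needle lies free on top of the dial and does not turn with the bezel
- needle (a joint): angle of the needle, rad, same zero and direction as joint bezel
- collar_top (a point): centre of the top of the vent collar, 42 mm above the lid's top; lid shut: chamber x 0, y +48. x axis from tab to tab. Black hub 34 mm across, white line along x on top, grey side tabs with flat faces at x +-31 mm, 24 mm wide, 13 to 44 mm above the lid; 62 mm over the tabs, 50 with both squeezed. Stop lugs on the lid round it reach 10 mm up and 33 mm out: keep fingertips above them
- collar (a joint): turn of the vent collar, rad, positive clockwise seen from above: 0 vented (start, tabs in line with the chamber's x), 1.25 sealed (end stop). Tabs out, teeth between stop lugs hold it within about 0.05 at either end; both tabs squeezed 4.5 mm or more, it turns freely (0.06 N m). Let go in between, the tabs spring out and it is caught halfway until squeezed again
- tab_a (a joint): travel of one tab, m: 0 out, 0.006 squeezed home; sprung, about 4 N at rest to 11 N home
- tab_b (a joint): travel of the opposite tab, as tab_a
- green_bottle: bystander, to be left where it stands: small bottle with green contents, 49 mm across, 100 mm tall; origin at the centre of its underside
- dish: bystander, to be left where it stands: round dish, 61 mm across, 14 mm tall; origin at the centre of its underside
- clock_timer: bystander, to be left where it stands: white timer, 58 x 66 x 18 mm; origin at the centre of its underside
Mind the look-alikes: they are no part of the job. What is shaped like the jar_1 but purple is not meant.

How it is judged:
By the outcome, as a careful person would: the job done as asked, in the order asked, and still so for the second after the job is handed in, with the robot touching nothing.
Of jar_1, jar_2, jar_3 only 2 to 3 are there at a start; the rules pass over those that are not, and their reading is None.
At some moment in a run one of jar_1, jar_2, jar_3 may be knocked a few centimetres aside while the robot is not near it.
It also fails if it takes over 210 s, if anything falls off the work surface, if the arm or the gripper's body presses on something with over 40 N, if the wrist force passes 120 N, or if a joint passes its speed limit or range.

### The arm

A 6-joint arm with a two-finger parallel gripper is mounted at the origin on a cart in front of the work surface, level with it; the furniture and walls round the work are solid. World frame = base frame: x ahead of the robot, y to its left, z up, the work surface at z = 0. Lengths are in m, angles in rad, forces in N, time in s.
With the tool pointing down it reaches from about 0.275 to 0.825 m from the base axis. Payload 4.9 kg.
Tool frame: the origin (TCP) lies midway between the tips of the shut fingers; the grasp point (between the pads) lies 19 mm behind it (bot.grip_depth is the distance from the TCP to the grasp point, in m); y points along the fingers, x is the direction in which the jaws open and shut, and the axes are right-handed (so a half turn about y gives the same grasp; the last joint's range is limited). The gripper opens to 85 mm and grips with 20 to 120 N. Pads are 22 mm wide; open, the fingers measure 114 mm over their backs; the gripper's body (76 mm by 85 mm) begins 54 mm behind the grasp point. The pads swing forward as they close: fully open they stand 13 mm farther back than shut.
Start: joints at [1.116, 0.326, -0.193, 1.052, 0, 1.437], TCP at [0.173, 0.522, 0.231] pointing down, gripper open.
Joint ranges: [-2.65, 2.65], [-0.97, 1.79], [-1.3, 1.35], [-1.93, 2.1], [-1.47, 1.37], [-3.14, 3.14]. Speed limits (rad/s): [2.57, 2.57, 3.14, 3.14, 3.14, 3.14].

### API

Orientations are given as a unit quaternion [w, x, y, z].
In Python, from cell import bot gives the robot as it stands. Calls block until the motion is done:
- bot.move_pose(position, orientation): joint-space move of the TCP to a pose.
- bot.move_linear(position, speed=0.15, rotation=None, until_force=None): straight line of the TCP; rotation=None keeps the orientation; speed is the mean speed in m/s. With until_force (N) it stops when the force on the tool has changed by that much, and returns True; else False.
- bot.goto_joints(angles): joint-space move.
- bot.set_gripper(opening, grasp_force=None): opening from 0.0 (shut) to 1.0 (fully open); grasp_force is the grip in N (None keeps the last); returns when the fingers have stopped.
- bot.wait(seconds).
- bot.solve_ik(position, orientation): joint angles nearest the present ones, or None.
- bot.camera(name): name is "side" or "top" or "wrist"; returns the picture (480x640x3 uint8, red, green, blue); there is no depth.
- bot.calibration(name): a dict with "mtx" (3x3 intrinsics, pixels), "k1" (the pictures are not rectified: a ray, as slopes to the right and down, at radius r is drawn at 1 + k1 r^2 times it, then the intrinsics apply), "extrinsics" (4x4, takes a point from world to camera coordinates); the wrist camera has in their place "hand_eye" (4x4, takes a point from camera to tool coordinates, whose origin is the TCP and whose axes are the tool frame's). Camera axes: x right, y down, z forward; pixel columns grow to the right and rows downward; lengths in m; the calibration is good to about 2 mm. A picture is of the moment at which its call begins: read the wrist's pose just before it. calibration takes no time and is no camera call.
A pose or a line that the arm cannot do raises bot.PlanningError and nothing moves.
- bot.close_job(): hands the job in, once; it reports no verdict.
Trained networks look in the newest picture that a camera, given by its name, has taken for a name from the list of things; names that differ only in an ending like _2 or _b are one class to them, and where a whole thing is asked for, a point or a joint stands for the part that bears it (a point fixed in the world has none). Each returns a list of dicts, best first, with "confidence" (0 to 1); they miss things now and then, are a little off and sometimes report something else, mostly with a low value. They report only what shows in the picture. A call takes as long as a camera call. They do not tell look-alikes from the thing itself.
- bot.search_frame(camera, thing): "bbox" ([left, top, width, height] in pixels, round what is visible of it).
Readings, each from a call of its own:
- bot.read_clock(): time.
- bot.read_joint_positions(): joint angles.
- bot.read_joint_vel(): joint speeds.
- bot.read_joint_efforts(): joint torques, N m.
- bot.read_position(): TCP position.
- bot.read_tool_rot(): TCP orientation.
- bot.read_ft_force(): force on the tool from outside, world axes, zero at the start.
- bot.read_moment(): the same for the moment, N m.
- bot.read_gripper_width(): opening from 0.0 (shut) to 1.0 (fully open).
Only numpy, scipy, OpenCV 4.12 (cv2) and the standard library are available. Lean on these libraries where they do the work, as an engineer would, in place of code of your own. Each camera call takes 0.05 s, during which the arm holds its last target. There are 200 camera calls.

## Working session

There is one attempt and no reset: what is moved stays moved. The work goes in short steps, each a Python script; the robot and the scene stay as the last script left them, time stands still between calls to the robot, and variables do not carry over. Pictures are saved under pics/ and viewed, about 12 in all and at most 16, crops included, and the job is handed in when it is done.

```bash
ls; mkdir -p pics; cat > h.py <<'E'
import numpy as np, cv2
from cell import bot
from scipy.spatial.transform import Rotation as R
def snap(cam,name=None):
    im=bot.camera(cam)
    if name: cv2.imwrite(f'pics/{name}.png',im[:,:,::-1])
    return im
def campose(cam):
    c=bot.calibration(cam)
    if cam=='wrist':
        q=bot.read_tool_rot(); T=np.eye(4); T[:3,:3]=R.from_quat(np.roll(q,-1)).as_matrix(); T[:3,3]=bot.read_position()
        return T@np.array(c['hand_eye'])
    return np.linalg.inv(np.array(c['extrinsics']))
def ray(cam,uv,T=None):
    c=bot.calibration(cam); T=campose(cam) if T is None else T
    k=c['k1']; m=np.array(c['mtx'])
    d=np.array([(uv[0]-m[0,2])/m[0,0],(uv[1]-m[1,2])/m[1,1]]); s=d.copy()
    for _ in range(20): s=d/(1+k*(s@s))
    return T[:3,3],T[:3,:3]@np.array([s[0],s[1],1.])
def onz(cam,uv,z,T=None):
    o,d=ray(cam,uv,T); return o+d*(z-o[2])/d[2]
def proj(cam,p,T=None):
    c=bot.calibration(cam); T=campose(cam) if T is None else T
    q=T[:3,:3].T@(np.asarray(p)-T[:3,3]); s=q[:2]/q[2]; s=s*(1+c['k1']*(s@s)); m=np.array(c['mtx'])
    return np.array([m[0,0]*s[0]+m[0,2],m[1,1]*s[1]+m[1,2]])
def down(a):
    # tool z down, tool x (jaw axis) at world yaw a ; wxyz
    x=np.array([np.cos(a),np.sin(a),0]); z=np.array([0,0,-1.]); M=np.c_[x,np.cross(z,x),z]
    return np.roll(R.from_matrix(M).as_quat(),1)
E
python3 - <<'E'
from h import *
for c in('side','top'):
    snap(c,c+'0'); print(c,np.round(campose(c),2).tolist(),np.array(bot.calibration(c)['mtx']).round().tolist(),bot.calibration(c)['k1'])
    for t in('jar_1','reference','mat_top','lid_front','latch_pin','catch','bezel_mark','collar_top','green_bottle','dish','clock_timer'):
        try: print(t,[(np.round(x['bbox']).tolist(),round(x['confidence'],2)) for x in bot.search_frame(c,t)])
        except Exception as e: print(t,e)
print(bot.read_tool_rot(),bot.calibration('wrist'),bot.read_clock())
E
```

```text
pics
side [[0.86, -0.31, 0.4, -0.04], [-0.51, -0.52, 0.69, -0.62], [-0.0, -0.8, -0.61, 0.86], [0.0, 0.0, 0.0, 1.0]] [[619.0, 0.0, 318.0], [0.0, 619.0, 246.0], [0.0, 0.0, 1.0]] 0.011602194574666304
jar_1 [([234.0, 258.0, 21.0, 32.0], 0.94), ([251.0, 270.0, 18.0, 27.0], 0.93), ([259.0, 229.0, 21.0, 35.0], 0.69), ([296.0, 271.0, 35.0, 17.0], 0.51)]
reference [([375.0, 296.0, 30.0, 16.0], 0.96)]
mat_top [([297.0, 271.0, 35.0, 14.0], 0.71), ([251.0, 272.0, 20.0, 25.0], 0.32)]
lid_front [([346.0, 197.0, 89.0, 79.0], 0.69)]
latch_pin [([420.0, 302.0, 38.0, 26.0], 0.64)]
catch [([345.0, 197.0, 90.0, 79.0], 0.96)]
bezel_mark []
collar_top []
green_bottle [([258.0, 194.0, 22.0, 41.0], 0.69), ([251.0, 271.0, 18.0, 24.0], 0.16)]
dish [([204.0, 283.0, 27.0, 24.0], 0.81)]
clock_timer [([199.0, 246.0, 38.0, 26.0], 0.87)]
top [[0.01, -1.0, 0.04, 0.38], [-1.0, -0.01, 0.0, 0.19], [-0.0, -0.04, -1.0, 1.22], [0.0, 0.0, 0.0, 1.0]] [[552.0, 0.0, 319.0], [0.0, 552.0, 235.0], [0.0, 0.0, 1.0]] -0.11945178715835393
jar_1 [([249.0, 266.0, 25.0, 23.0], 0.94), ([277.0, 262.0, 23.0, 22.0], 0.67), ([230.0, 226.0, 
[... 491 characters left out ...]
24.0], 0.97)]
dish [([252.0, 294.0, 31.0, 27.0], 0.83)]
clock_timer [([202.0, 268.0, 34.0, 41.0], 0.8)]
[-0.5734354   0.57344541  0.41371827 -0.41372624] {'mtx': array([[372.11403912,   0.        , 313.77823536],
       [  0.        , 372.11403912, 235.56361357],
       [  0.        ,   0.        ,   1.        ]]), 'k1': 0.0115823309515926, 'hand_eye': array([[ 9.99999173e-01,  4.74027505e-05, -1.28549804e-03,
        -8.68239103e-04],
       [ 1.23414310e-03, -3.17216325e-01,  9.48352403e-01,
        -1.43448497e-01],
       [-3.62826451e-04, -9.48353205e-01, -3.17216121e-01,
         8.11925502e-02],
       [ 0.00000000e+00,  0.00000000e+00,  0.00000000e+00,
         1.00000000e+00]])} 1.2
```

```bash
python3 - <<'E'
import re
s=open('h.py').read(); i=s.index('def down')
s=s[:i]+'''def rot(x,y):
    x=np.array(x,float);y=np.array(y,float);x/=np.linalg.norm(x);y-=x*(x@y);y/=np.linalg.norm(y)
    return np.roll(R.from_matrix(np.c_[x,y,np.cross(x,y)]).as_quat(),1)
def down(a): return rot([np.cos(a),np.sin(a),0],[0,0,-1])  # tool x (jaws) at world yaw a; camera on side yaw a+90
'''
open('h.py','w').write(s)
a=__import__('cv2').imread('pics/side0.png'); b=__import__('cv2').imread('pics/top0.png')
cv2=__import__('cv2')
cv2.imwrite('pics/t1.png',cv2.resize(b[95:335,170:490],(800,600),interpolation=cv2.INTER_CUBIC))
cv2.imwrite('pics/s1.png',cv2.resize(a[150:360,190:470],(800,600),interpolation=cv2.INTER_CUBIC))
E
python3 - <<'E'
from h import *
print(R.from_quat(np.roll(bot.read_tool_rot(),-1)).as_matrix().round(2).tolist())
for n,uv,z in [('jA',(261.5,277.5),.058),('jB',(288.5,273),.058),('jC',(241.5,236),.058),('ref',(392,195),.077),('mat',(298.5,227.5),.002),('pin',(443,191),.144),('green',(197.5,219),.1),('dish',(267,308),.014),('clk',(219,288),.018)]:
    print(n,onz('top',uv,z).round(3))
E
```

```text
[[0.32, -0.0, -0.95], [0.95, -0.0, 0.32], [-0.0, -1.0, -0.0]]
jA [0.337 0.316 0.058]
jB [0.347 0.26  0.058]
jC [0.424 0.359 0.058]
ref [0.511 0.045 0.077]
mat [0.446 0.242 0.002]
pin [ 0.512 -0.047  0.144]
green [0.457 0.444 0.1  ]
dish [0.269 0.308 0.014]
clk [0.312 0.413 0.018]
```

View pics/t1.png

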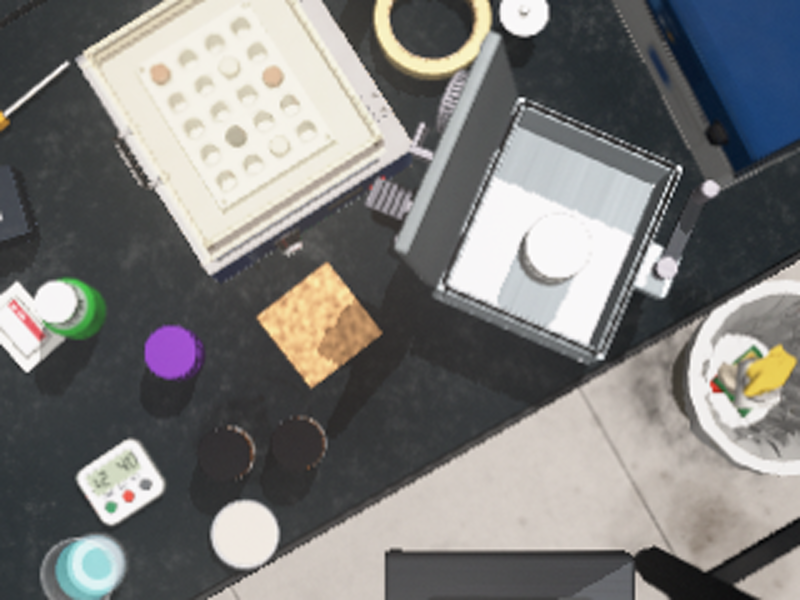

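View pics/s1.png

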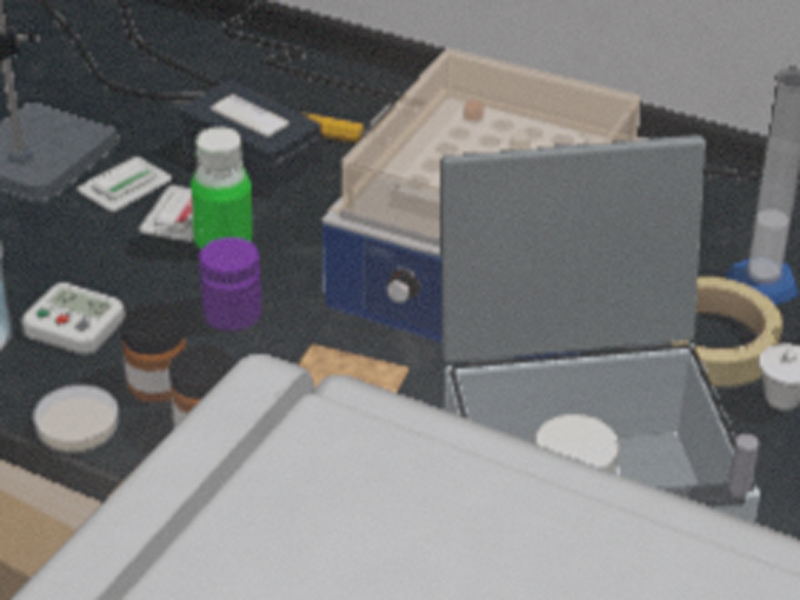

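```bash
python3 - <<'E'
from h import *
P=[np.array([170,95])+np.array(c)/2.5 for c in [(520,101),(682,170),(600,361),(438,291)]]
W=np.array([onz('top',p,.085)[:2] for p in P]); c=W.mean(0)
print(W.round(3).tolist(),c)
for i in range(4): d=W[(i+1)%4]-W[i]; print(np.linalg.norm(d).round(3),np.degrees(np.arctan2(d[1],d[0])).round(1))
for deg in (66.6,156.6,-113.4,-23.4):
  for p in ([.511,.045,.05],[.511,.045,.40],[.45,.24,.05],[.35,.26,.04],[.3,.15,.4],[.52,.05,.3]):
    j=bot.solve_ik(p,down(np.radians(deg))); print(deg,p,None if j is None else np.round(j,2))
E
```

```text
[[0.634, 0.075], [0.578, -0.06], [0.418, 0.009], [0.475, 0.143]] [0.52632398 0.04163287]
0.146 -112.6
0.174 156.6
0.145 67.0
0.173 -23.0
66.6 [0.511, 0.045, 0.05] [-0.06  0.46 -0.52  0.59  0.    0.35]
66.6 [0.511, 0.045, 0.4] [-0.06  0.2   0.07  1.44  0.    0.35]
66.6 [0.45, 0.24, 0.05] [ 0.35  0.46 -0.53  0.59  0.    0.75]
66.6 [0.35, 0.26, 0.04] [ 0.47  0.37 -0.72  0.48  0.    0.88]
66.6 [0.3, 0.15, 0.4] [ 0.24 -0.15 -0.3   1.42  0.    0.65]
66.6 [0.52, 0.05, 0.3] [-0.05  0.24 -0.14  1.2   0.    0.36]
156.6 [0.511, 0.045, 0.05] [-0.06  0.46 -0.52  0.59  0.   -1.22]
156.6 [0.511, 0.045, 0.4] [-0.06  0.2   0.07  1.44  0.   -1.22]
156.6 [0.45, 0.24, 0.05] [ 0.35  0.46 -0.53  0.59  0.   -0.82]
156.6 [0.35, 0.26, 0.04] [ 0.47  0.37 -0.72  0.48  0.   -0.69]
156.6 [0.3, 0.15, 0.4] [ 0.24 -0.15 -0.3   1.42  0.   -0.92]
156.6 [0.52, 0.05, 0.3] [-0.05  0.24 -0.14  1.2   0.   -1.21]
-113.4 [0.511, 0.045, 0.05] [-0.06  0.46 -0.52  0.59  0.   -2.79]
-113.4 [0.511, 0.045, 0.4] [-0.06  0.2   0.07  1.44  0.   -2.79]
-113.4 [0.45, 0.24, 0.05] [ 0.35  0.46 -0.53  0.59  0.   -2.39]
-113.4 [0.35, 0.26, 0.04] [ 0.47  0.37 -0.72  0.48  0.   -2.26]
-113.4 [0.3, 0.15, 0.4] [ 0.24 -0.15 -0.3   1.42  0.   -2.49]
-113.4 [0.52, 0.05, 0.3] [-0.05  0.24 -0.14  1.2   0.   -2.78]
-23.4 [0.511, 0.045, 0.05] [-0.06  0.46 -0.52  0.59  0.    1.92]
-23.4 [0.511, 0.045, 0.4] [-0.06  0.2   0.07  1.44  0.    1.92]
-23.4 [0.45, 0.24, 0.05] [ 0.35  0.46 -0.53  0.59  0.    2.32]
-23.4 [0.35, 0.26, 0.04] [ 0.47  0.37 -0.72  0.48  0.    2.45]
-23.4 [0.3, 0.15, 0.4] [ 0.24 -0.15 -0.3   1.42  0.    2.22]
-23.4 [0.52, 0.05, 0.3] [-0.05  0.24 -0.14  1.2   0.    1.93]
```

```bash
python3 - <<'E'
from h import *
a=np.radians(156.8)
bot.move_pose([.3,.15,.4],down(a))
bot.move_pose([.511,.045,.30],down(a))
T=campose('wrist'); snap('wrist','w1'); np.save('T1.npy',T)
for x in bot.search_frame('wrist','reference'):
    l,t,w,h=x['bbox']; print(x); print(onz('wrist',(l+w/2,t+h/2),.045,T))
print(proj('wrist',[.511,.045,.077],T), bot.read_clock())
E
```

```text
{'bbox': [281.8, 159.1, 54.1, 59.3], 'confidence': 0.68}
[0.51460177 0.04073827 0.045     ]
[313.43466753 197.48956791] 4.325
```

View pics/w1.png

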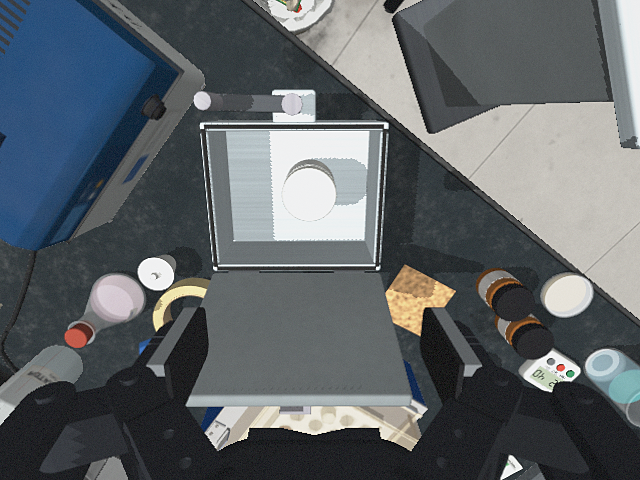

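```bash
python3 - <<'E'
from h import *
T=np.load('T1.npy'); print('ref',onz('wrist',(309,192),.077,T))
W=np.array([onz('wrist',p,.085,T)[:2] for p in [(201,123),(389,122.5),(383,270),(213,271)]]);print(W.round(3).tolist(),W.mean(0))
for i in range(4): d=W[(i+1)%4]-W[i]; print(np.linalg.norm(d).round(3),np.degrees(np.arctan2(d[1],d[0])).round(1))
print('latch piv,pin',onz('wrist',(291,103),.108,T),onz('wrist',(203,100),.144,T))
P=[(c[0],c[1]) for c in [(405,264),(456,293),(420,334)]]
print([onz('wrist',p,.002,T).round(3) for p in P])
print('jars',onz('wrist',(511,297),.058,T),onz('wrist',(530,336),.058,T))
t=np.array([170,95]); print('mat',[onz('top',t+np.array(c)/2.5,.002)[:2].round(3) for c in [(326,263),(382,333),(312,387),(257,318)]])
E
```

```text
ref [0.51287353 0.03810891 0.077     ]
[[0.578, -0.062], [0.418, 0.006], [0.474, 0.143], [0.638, 0.074]] [0.52710475 0.04046188]
0.173 157.0
0.148 68.1
0.178 -22.8
0.149 -113.9
latch piv,pin [ 0.49355644 -0.04404606  0.108     ] [ 0.55223605 -0.07062056  0.144     ]
[array([0.444, 0.187, 0.002]), array([0.396, 0.252, 0.002]), array([0.459, 0.293, 0.002])]
jars [0.3493967 0.2462634 0.058    ] [0.34121847 0.30625835 0.058     ]
mat [array([0.506, 0.238]), array([0.444, 0.188]), array([0.396, 0.249]), array([0.457, 0.298])]
```

```bash
python3 - <<'E'
from h import *
a=np.radians(156.8); r=[.513,.041]; m=[.451,.242]
bot.set_gripper(.85,40)
bot.move_linear([*r,.12],.2); print(bot.move_linear([*r,.032],.1,until_force=8), bot.read_position())
bot.set_gripper(0); print(bot.read_gripper_width()); z0=bot.read_position()[2]
bot.move_linear([r[0],r[1],.36],.25); print(bot.read_gripper_width(),bot.read_ft_force())
q=down(np.radians(66.8))
bot.move_pose([*m,.36],q)
bot.move_linear([*m,z0+.02],.25)
print(bot.move_linear([*m,z0-.012],.03,until_force=4),bot.read_position(),z0)
bot.set_gripper(.85); bot.move_linear([*m,.25],.2)
T=campose('wrist'); snap('wrist','w2'); np.save('T2.npy',T)
for t in ('jar_1','reference'):
  for x in bot.search_frame('wrist',t):
    l,t_,w,h=x['bbox']; print(t,np.round(x['bbox']),x['confidence'],onz('wrist',(l+w/2,t_+h/2),.03,T).round(3))
print(bot.read_clock())
E
```

```text
False [0.51355761 0.04095839 0.03255217]
0.6371114101248065
0.633265306759041 [-0.39618293 -0.38799861 -1.51132238]
True [0.45070248 0.24189258 0.02695597] 0.03297478240677175
jar_1 [323.  11.  57.  68.] 0.94 [0.337 0.324 0.03 ]
jar_1 [259.  56.  58.  61.] 0.81 [0.346 0.259 0.03 ]
jar_1 [397.  94.  66.  55.] 0.57 [0.426 0.368 0.03 ]
reference [284. 170.  62.  71.] 0.65 [0.457 0.238 0.03 ]
14.1167
```

View pics/w2.png

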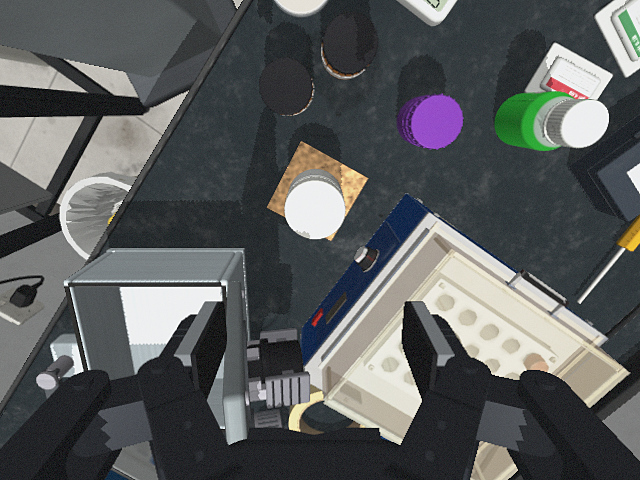

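```bash
cat >> h.py <<'E'
C0=np.array([.527,.041]); YAW=np.radians(66.8); XC=np.array([np.cos(YAW),np.sin(YAW)]); YC=np.array([-XC[1],XC[0]])
def ch(x,y,z): # chamber coords (z above chamber floor) -> world
    return np.r_[C0+x*XC+y*YC,z+.008]
E
cat > jar.py <<'E'
from h import *
def see(guess):
    bot.camera('top'); best=None
    for x in bot.search_frame('top','jar_1'):
        l,t,w,h=x['bbox']; p=onz('top',(l+w/2,t+h/2),.05)[:2]
        print('  cand',p.round(3),round(x['confidence'],2))
        d=np.linalg.norm(p-guess)
        if d<.06 and (best is None or d<best[0]): best=(d,p)
    return best and best[1]
def pick(guess,yaw,y_ch):
    q=down(np.radians(yaw)); bot.move_pose([*guess,.24],q)
    T=campose('wrist'); bot.camera('wrist'); p=None
    for x in bot.search_frame('wrist','jar_1'):
        l,t,w,h=x['bbox']; c=onz('wrist',(l+w/2,t+h/2),.035,T)[:2]
        print('  w',c.round(3),round(x['confidence'],2))
        if np.linalg.norm(c-guess)<.028 and p is None: p=c
    if p is None: raise SystemExit('not seen')
    bot.move_linear([*p,.12],.2); print(bot.move_linear([*p,.023],.1,until_force=8))
    bot.set_gripper(0); z0=bot.read_position()[2]; print('w',bot.read_gripper_width(),p,z0)
    bot.move_linear([*p,.33],.25); print('w',bot.read_gripper_width())
    t=ch(0,y_ch,0)[:2]; q2=down(YAW)
    bot.move_pose([*t,.33],q2)
    bot.move_linear([*t,z0+.03],.2)
    print(bot.move_linear([*t,z0+.002],.03,until_force=4),bot.read_position(),z0)
    bot.set_gripper(.85); bot.move_linear([*t,.33],.25)
E
python3 - <<'E'
from jar import *
T=np.load('T2.npy'); print(onz('wrist',(350,44),.058,T),onz('wrist',(288,86),.058,T),'ref',onz('wrist',(315,208),.071,T))
pick(np.array([.347,.256]),10,.035)
snap('top','top2'); print(see(np.array([.337,.318])),bot.read_clock())
E
```

```text
[0.3391068  0.31923307 0.058     ] [0.34792001 0.2602247  0.058     ] ref [0.45004612 0.24107416 0.071     ]
  w [0.339 0.321] 0.89
  w [0.348 0.258] 0.83
  w [0.426 0.366] 0.64
False
w 0.5201259683010632 [0.34762745 0.25773175] 0.023741977290844644
w 0.5189178118435221
True [0.49457098 0.05477104 0.03175303] 0.023741977290844644
  cand [0.491 0.05 ] 0.8
  cand [0.335 0.32 ] 0.71
  cand [0.423 0.362] 0.68
[0.33515522 0.3204535 ] 24.3417
```

```bash
python3 - <<'E'
from jar import *
pick(np.array([.337,.32]),50,-.035)
bot.move_pose([.40,.0,.36],down(YAW))
im=snap('top','top3'); see(np.array([9,9.]))
cv2.imwrite('pics/t3.png',cv2.resize(im[95:335,170:490,::-1],(800,600),interpolation=cv2.INTER_CUBIC))
print(bot.read_clock())
E
```

```text
w [0.424 0.364] 0.63
  w [0.338 0.319] 0.58
False
w 0.5196686823537338 [0.3377076  0.31910097] 0.02390837686778217
w 0.5204262224406899
True [0.55890752 0.02720371 0.0319555 ] 0.02390837686778217
  cand [0.493 0.053] 0.96
  cand [0.555 0.028] 0.92
  cand [0.425 0.364] 0.92
  cand [0.559 0.057] 0.23
35.475
```

View pics/t3.png

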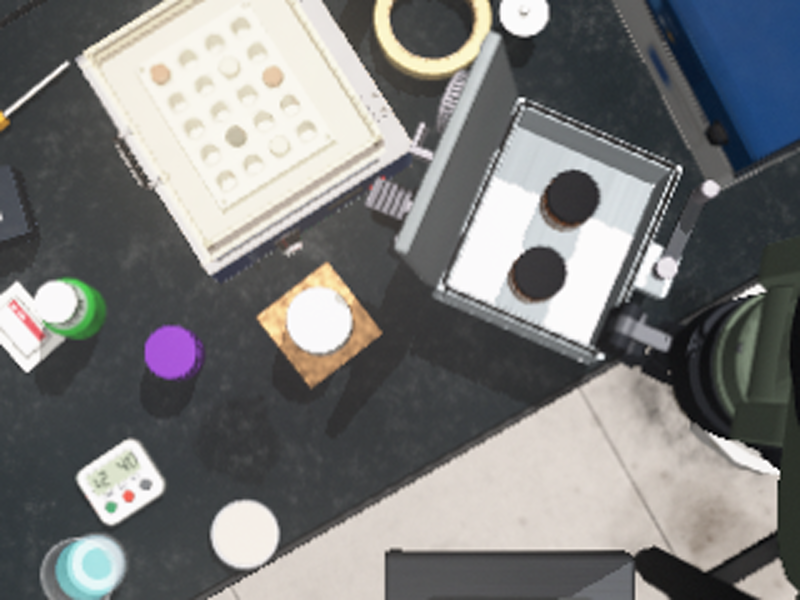

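```bash
python3 - <<'E'
from h import *
o1,d1=ray('top',(170+213/2.5,95+250/2.5)); o2,d2=ray('side',(190+345*.35,150+155*.35))
A=np.c_[d1,-d2]; s=np.linalg.lstsq(A,o2-o1,rcond=None)[0]; print('shaker corner',o1+d1*s[0],o2+d2*s[1])
q=down(YAW+np.pi/2)
def tcp(th,rho=.135,y=-.04):
    u=np.array([-np.cos(th),np.sin(th)]); n=np.array([np.sin(th),np.cos(th)])
    p=np.array([.075,.077])+rho*u+.012*n
    return ch(p[0]+.011,y,p[1])
bot.set_gripper(0)
p0=tcp(2.0); print(p0)
for th in (2.0,1.5,1.0,.5,0): assert bot.solve_ik(tcp(th),q) is not None,th
bot.move_pose([p0[0]-.06,p0[1]-.1,.36],q)
bot.move_pose([p0[0],p0[1],.36],q)
print(bot.move_linear(p0,.15,until_force=8))
f0=np.array(bot.read_ft_force())
for th in np.arange(1.9,.05,-.12):
    bot.move_linear(tcp(th),.1); f=np.array(bot.read_ft_force())-f0
    print(round(th,2),f.round(1))
    if np.linalg.norm(f)>25: break
else:
    print(bot.move_linear(tcp(0)-[0,0,.006],.03,until_force=14),bot.read_position(),np.array(bot.read_ft_force())-f0,tcp(0))
print(bot.read_clock())
E
```

```text
shaker corner [0.50103061 0.32101779 0.14693561] [0.50268384 0.32013256 0.14701401]
[0.62407453 0.16595403 0.20276139]
False
1.9 [ 0.1  0.4 -0.2]
1.78 [-0.1  0.3 -0.4]
1.66 [-0.1 -0.2 -0.6]
1.54 [ 0.3  0.2 -0.5]
1.42 [-0.4  0.2 -0.8]
1.3 [-0.2  0.1 -0.1]
1.18 [ 1.   0.5 -0.5]
1.06 [1.  0.  0.3]
0.94 [ 0.4  0.2 -0.2]
0.82 [0.5 0.6 0.3]
0.7 [-0.   0.4  0. ]
0.58 [ 0.2  0.3 -0.4]
0.46 [1.4 0.3 0.5]
0.34 [-0.4  0.5 -0.1]
0.22 [-1.2  0.2  0.1]
0.1 [ 0.7  0.6 -0.3]
True [ 0.54523578 -0.0196299   0.09693536] [-1.41283996  0.84424696  7.29995532] [ 0.54446226 -0.01979531  0.097     ]
44.7083
```

```bash
python3 - <<'E'
from h import *
p=ch(-.10,0,0); q=down(YAW+np.pi/2)
f0=np.array(bot.read_ft_force())
print(bot.move_linear(np.array(bot.read_position())-[0,0,.004],.02,until_force=12),bot.read_position(),bot.read_ft_force())
bot.move_linear(np.array(bot.read_position())+[0,0,.2],.25)
bot.move_pose(ch(.03,0,.27),q)
T=campose('wrist'); snap('wrist','w3'); np.save('T3.npy',T)
for t in ('latch_pin','catch','bezel_mark','needle_axis','collar_top','jar_1'):
    print(t,[(np.round(x['bbox']).tolist(),round(x['confidence'],2)) for x in bot.search_frame('wrist',t)])
for n,c in dict(catch=(-.058,.004,.109),pinclosed=(-.025,0,.1395),gauge=(.02,-.05,.116),collar=(0,.048,.131),lf=(-.075,0,.089)).items(): print(n,proj('wrist',ch(*c),T).round())
E
```

```text
True [ 0.54526658 -0.01963542  0.09691979] [-3.76448653  0.38502305 10.02079723]
latch_pin [([200.0, 36.0, 118.0, 37.0], 0.67), ([344.0, 136.0, 50.0, 87.0], 0.34)]
catch [([199.0, 83.0, 220.0, 173.0], 0.25)]
bezel_mark [([199.0, 31.0, 121.0, 40.0], 0.65), ([218.0, 166.0, 65.0, 70.0], 0.58), ([568.0, 257.0, 61.0, 48.0], 0.31)]
needle_axis []
collar_top [([344.0, 138.0, 50.0, 85.0], 0.82), ([389.0, 248.0, 90.0, 67.0], 0.5)]
jar_1 [([464.0, 344.0, 53.0, 58.0], 0.75)]
catch [317. 104.]
pinclosed [312. 152.]
gauge [251. 205.]
collar [375. 184.]
lf [312.  81.]
```

View pics/w3.png

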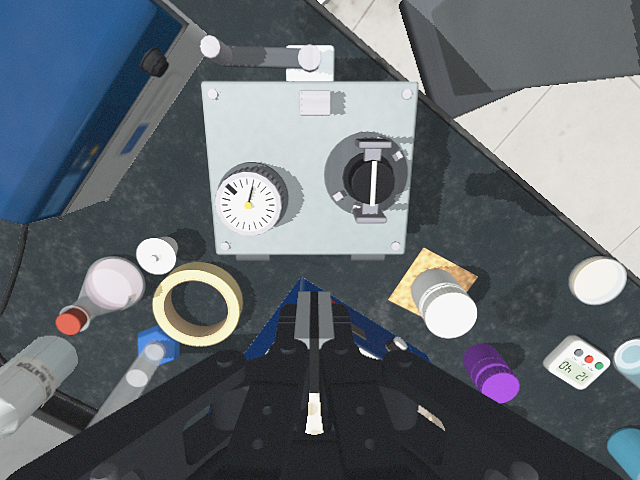

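```bash
python3 - <<'E'
from h import *
T=np.load('T3.npy')
def tri(a,b):
    o1,d1=ray('top',(170+a[0]/2.5,95+a[1]/2.5)); o2,d2=ray('wrist',b,T)
    s=np.linalg.lstsq(np.c_[d1,-d2],o2-o1,rcond=None)[0]; print((o1+d1*s[0]).round(3),(o2+d2*s[1]).round(3))
    return o1+d1*s[0]
tri((717,132),(154,62)); tri((740,175),(183,62)); tri((725,187),(205,76))
pin=onz('wrist',(210,46),.1475,T)[:2]; d=pin-ch(-.09,0,0)[:2]; v=np.array([d@XC,d@YC]); print(v,np.linalg.norm(v),np.arctan2(-v[1],v[0]))
pv=onz('wrist',(310,57),.12,T)[:2]-C0; print(pv@XC,pv@YC)
print([ (onz('wrist',uv,z,T)[:2]-C0)@np.c_[XC,YC] for uv,z in [((315,102),.117),((373,183),.139),((249,203),.124)]])
cv2.imwrite('pics/g3.png',cv2.resize(cv2.imread('pics/w3.png')[155:245,195:315],(800,600),interpolation=cv2.INTER_CUBIC))
E
```

```text
[ 0.61  -0.09   0.085] [ 0.61  -0.093  0.085]
[ 0.525 -0.031  0.375] [ 0.518 -0.018  0.371]
[ 0.509 -0.008  0.43 ] [ 0.504 -0.005  0.428]
[-0.00264511 -0.06698928] 0.06704148281392229 1.6102613445173848
-0.08983736745359996 -0.0015293905196111166
[array([-0.0590813 ,  0.00222517]), array([-0.00083005,  0.04626816]), array([ 0.0183565 , -0.05124021])]
```

View pics/g3.png

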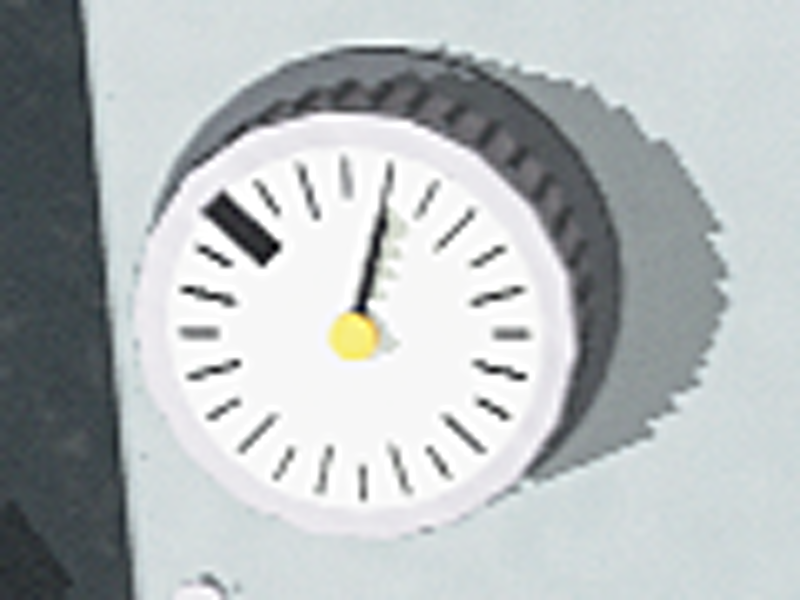

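```bash
cat >> h.py <<'E'
def ang(uc,ut,zc,zt,T): # joint-style angle of centre->tip, 0 along chamber -x, + anticlockwise
    d=onz('wrist',ut,zt,T)[:2]-onz('wrist',uc,zc,T)[:2]; return np.arctan2(-(d@YC),-(d@XC))
E
python3 - <<'E'
from h import *
T=np.load('T3.npy'); M=np.c_[XC,YC]
for a in [(612,0),(725,187),(650,0),(740,175)]:
  print(a,[((onz('top',(170+a[0]/2.5,95+a[1]/2.5),z)[:2]-C0)@M).round(3) for z in (0,.1,.15)])
for a in [(205,76),(105,210),(183,62),(60,218),(165,0)]:
  print(a,[((onz('wrist',a,z,T)[:2]-C0)@M).round(3) for z in (0,.1,.15)])
g=lambda x,y:(195+x*.15,155+y*.15)
print('needle',ang(g(353,335),g(390,165),.126,.126,T),'mark',ang(g(353,335),g(241,228),.126,.124,T))
E
```

```text
(612, 0) [array([ 0.033, -0.225]), array([ 0.037, -0.191]), array([ 0.039, -0.173])]
(725, 187) [array([-0.126, -0.109]), array([-0.109, -0.084]), array([-0.1  , -0.072])]
(650, 0) [array([ 0.001, -0.239]), array([ 0.008, -0.204]), array([ 0.012, -0.186])]
(740, 175) [array([-0.135, -0.125]), array([-0.117, -0.099]), array([-0.108, -0.086])]
(205, 76) [array([-0.087, -0.111]), array([-0.079, -0.085]), array([-0.074, -0.071])]
(105, 210) [array([ 0.056, -0.239]), array([ 0.031, -0.182]), array([ 0.018, -0.154])]
(183, 62) [array([-0.1  , -0.132]), array([-0.088, -0.101]), array([-0.083, -0.085])]
(60, 218) [array([ 0.066, -0.293]), array([ 0.038, -0.223]), array([ 0.024, -0.188])]
(165, 0) [array([-0.155, -0.144]), array([-0.13 , -0.109]), array([-0.118, -0.092])]
needle -0.2602163933979777 mark 0.8006923171257969
```

```bash
sed -i 's/^C0=np.array(\[.527,.041\])/C0=np.array([.528,.0395])/' h.py; python3 - <<'E'
from h import *
def pose(f,z=.108): return ch(-.09+.0653*np.cos(f),-.0653*np.sin(f),z), down(YAW+np.pi/2-f)
bot.set_gripper(.32,20)
p,q=pose(1.61,.26); bot.move_pose(p,q)
p,q=pose(1.61); print(bot.move_linear(p+[0,0,.045],.2),bot.move_linear(p,.08,until_force=6))
bot.set_gripper(.2)
f0=np.array(bot.read_ft_force())
for f in np.arange(1.5,-.01,-.1):
    p,q=pose(f); hit=bot.move_linear(p,.06,rotation=q,until_force=12)
    if hit: print('hit',f,np.array(bot.read_ft_force())-f0)
p,q=pose(0); t=p+np.r_[.012*YC,0]
print(bot.move_linear(t,.03,rotation=q,until_force=9),(np.array(bot.read_position())-p)[:2]@np.c_[XC,YC],np.array(bot.read_ft_force())-f0,bot.read_gripper_width(),bot.read_clock())
E
```

```text
False False
True [7.66896191e-05 1.64640851e-03] [ 3.01691102 -2.22763631  0.29107102] 0.19692092877073852 54.35
```

```bash
python3 - <<'E'
from h import *
p0=np.array(bot.read_position())
print(bot.move_linear(p0+np.r_[.004*YC,0],.02,until_force=9),(np.array(bot.read_position())-p0)[:2]@YC)
p=np.array(bot.read_position()); bot.move_linear(p-np.r_[.0025*YC,0],.03); bot.set_gripper(.25)
p=np.array(bot.read_position()); bot.move_linear(p+[0,0,.12],.2)
bot.set_gripper(.8,25)
c=np.radians(30); q=down(YAW+c); g=ch(.02,-.05,.0955)
bot.move_pose(g+[0,0,.12],q); bot.move_linear(g+[0,0,.04],.15)
T=campose('wrist'); snap('wrist','w4'); np.save('T4.npy',T)
print(proj('wrist',ch(.02,-.05,.118),T), proj('wrist',ch(-.025,0,.1395),T),bot.read_clock())
E
```

```text
True -6.913088944229234e-05
[316.48975595 289.17485708] [279.42876815 155.11199167] 58.05
```

View pics/w4.png

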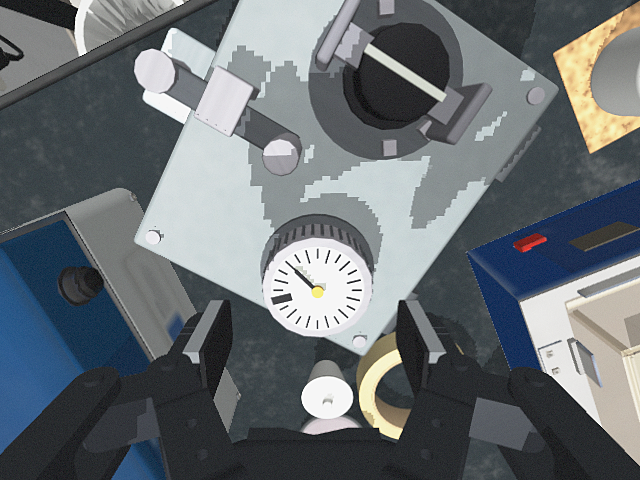

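```bash
python3 - <<'E'
from h import *
T=np.load('T4.npy')
n=ang((317.5,291.5),(288.5,263.5),.126,.126,T); m=ang((317.5,291.5),(282,298),.126,.124,T); print(n,m)
d=-.2602-.8007; print('turn',n-m,d); d=(n-m+d)/2
c=np.radians(30); g=ch(.02,-.05,.0955)
f0=np.array(bot.read_ft_force())
print(bot.move_linear(g,.08,until_force=6)); bot.set_gripper(0); print(bot.read_gripper_width(),np.array(bot.read_ft_force())-f0)
for k in np.linspace(0,1,9)[1:]:
    bot.move_linear(g,.03,rotation=down(YAW+c+d*k))
print(np.array(bot.read_ft_force())-f0,bot.read_moment(),bot.read_clock())
T=campose('wrist'); np.save('T5.npy',T); im=snap('wrist','w5')
u=proj('wrist',ch(.02,-.05,.118),T).astype(int); print(u)
x0,y0=u[0]-80,u[1]-60
cv2.imwrite('pics/g5.png',cv2.resize(im[y0:y0+120,x0:x0+160,::-1],(800,600),interpolation=cv2.INTER_CUBIC)); print(x0,y0)
E
```

```text
-0.29482096255928214 0.7802447553438709
turn -1.075065717903153 -1.0609
False
0.621594285808798 [-0.94804831  5.22835584  4.13203837]
[-0.87990519  4.99492936  3.77804624] [ 1.19583783  0.15510971 -0.05070712] 61.2333
[311 337]
231 277
```

View pics/g5.png

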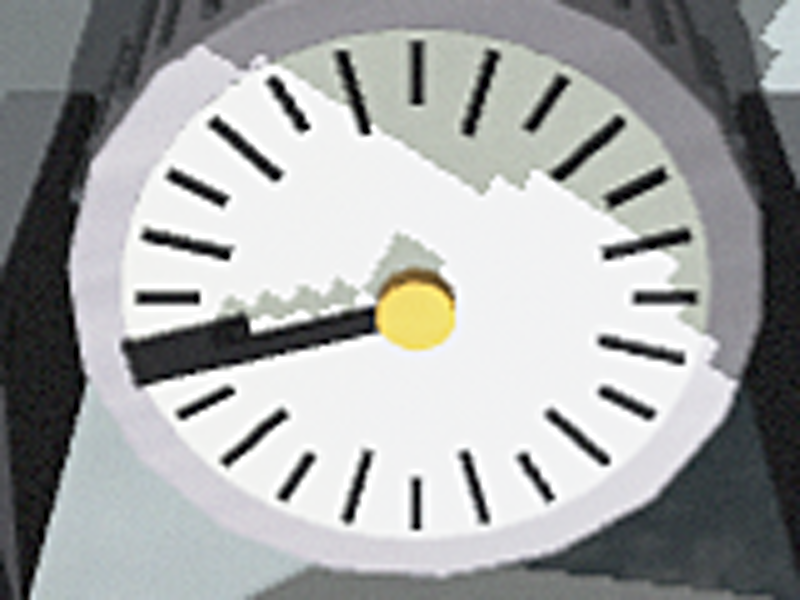

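```bash
python3 - <<'E'
from h import *
T=np.load('T5.npy'); g=lambda x,y:(231+x*.2,277+y*.2)
print('needle',ang(g(375,321),g(255,346),.126,.126,T),ang(g(415,313),g(255,346),.126,.126,T))
# dial centre from tick symmetry: ticks left(137..)right
print('mark',ang(g(247,336),g(130,364),.124,.124,T))
im=cv2.imread('pics/w5.png')[277:397,231:391]
c=proj('wrist',ch(.02,-.05,.116),T); print('axis pred',[(c-[231,277])/.2, (proj('wrist',ch(.02,-.05,.118),T)-[231,277])/.2])
# dial centre as mean of opposite tick ends: (417,45)-(417,525) ; (137,298)-(697,298)
ce=(417,293)
print(ang(g(*ce),g(130,364),.124,.124,T))
E
```

```text
needle -0.3085599034399857 -0.310754326667076
mark -0.2761209394793379
axis pred [array([404.64536832, 285.85217562]), array([404.57809929, 300.7936601 ])]
-0.26725349819689953
```

```bash
cat > look.py <<'E'
from h import *
def overhead(yaw,name,h=.2):
    x=np.array([np.cos(yaw),np.sin(yaw),0]); e=np.array([-x[1],x[0],0]); Z=np.array([0,0,1.])
    q=rot(x,.317*e-.948*Z); g=ch(.02,-.05,.116)
    bot.move_pose(g-.031*e+[0,0,h-.161],q)
    bot.wait(.2)
    T=campose('wrist'); np.save(name+'.npy',T); im=snap('wrist',name)
    u=proj('wrist',g,T).astype(int); x0,y0=u[0]-64,u[1]-48; print('crop',x0,y0,u)
    cv2.imwrite(f'pics/{name}c.png',cv2.resize(im[y0:y0+96,x0:x0+128,::-1],(800,600),interpolation=cv2.INTER_CUBIC))
E
python3 - <<'E'
from look import *
c=np.radians(30)-1.068; g=ch(.02,-.05,.0955); yaw=YAW+c-.03
bot.move_linear(g,.01,rotation=down(yaw))
bot.set_gripper(.8); bot.move_linear(g+[0,0,.09],.15)
overhead(yaw,'w6'); print(bot.read_clock())
E
```

```text
crop 250 189 [314 237]
63.2
```

View pics/w6c.png

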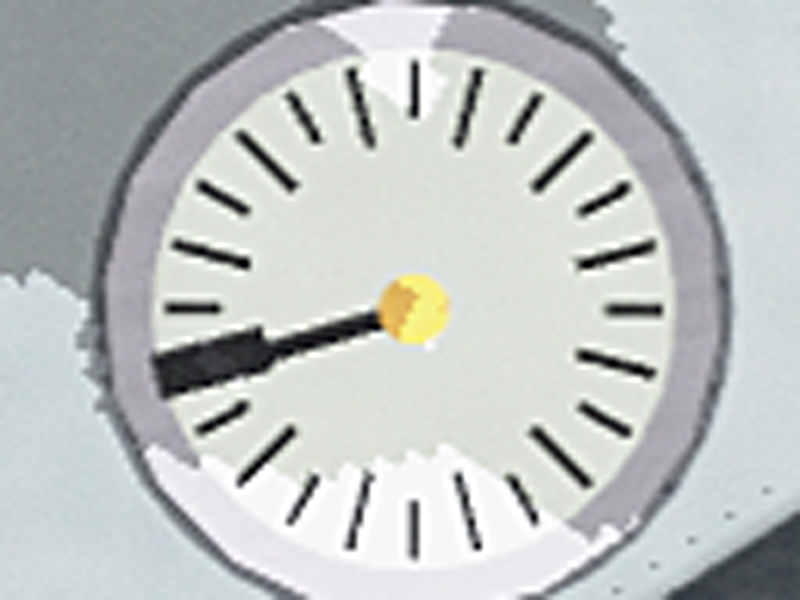

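```bash
cat > meas.py <<'E'
from h import *
def meas(name,x0,y0,s=6.25):
    T=np.load(name+'.npy'); im=cv2.imread(f'pics/{name}.png').astype(float); gr=im.mean(2)
    hs=im[y0:y0+96,x0:x0+128]; yel=(hs[:,:,2]-hs[:,:,0]>60); yy,xx=np.nonzero(yel); print('hub',xx.mean()*s,yy.mean()*s)
    hub=np.array([xx.mean()+x0,yy.mean()+y0])
    ring=[]
    for a0,a1,nm in [(8,20,'needle'),(26,40,'mark')]:
        acc=[]
        for r in np.arange(a0,a1,.5):
            th=np.arange(np.radians(150),np.radians(185),.005) if nm=='needle' else np.arange(np.radians(150),np.radians(178),.005)
            mp=np.c_[hub[0]+r*np.cos(th),hub[1]-r*np.sin(-th+0) if False else hub[1]+r*np.sin(th)].astype(np.float32)
            v=cv2.remap(gr.astype(np.float32),mp[None,:,0],mp[None,:,1],cv2.INTER_LINEAR)[0]
            w=np.clip(np.median(v)-15-v if nm=='needle' else 110-v,0,None)
            if w.sum()>0: acc.append((r,np.degrees((w*th).sum()/w.sum()),v.min()))
        for r,a,m in acc[::3]: print(nm,r,round(a,2),round(float(m)))
E
python3 -c "
from meas import *
meas('w6',250,189)"
```

```text
hub 410.8585858585859 305.9974747474747
needle 8.0 161.87 22
needle 9.5 163.24 34
needle 11.0 163.15 24
needle 12.5 163.28 32
needle 14.0 163.06 14
needle 15.5 163.34 27
needle 17.0 163.17 28
needle 18.5 163.44 22
mark 26.0 164.87 31
mark 27.5 164.75 25
mark 29.0 165.3 35
mark 30.5 165.58 43
mark 32.0 163.05 9
mark 33.5 163.81 35
mark 35.0 163.51 22
mark 36.5 163.83 31
mark 38.0 163.38 7
mark 39.5 164.86 22
```

```bash
python3 - <<'E'
from h import *
bot.set_gripper(.93,40)
g=ch(0,.048,.1045); q=down(YAW)
bot.move_pose(g+[0,0,.11],q)
T=campose('wrist'); snap('wrist','w7'); print(proj('wrist',g+[0,0,.0265],T))
bot.move_linear(g+[0,0,.035],.15)
print(bot.move_linear(g,.06,until_force=6)); f0=np.array(bot.read_ft_force())
bot.set_gripper(0); print('w',bot.read_gripper_width(),np.array(bot.read_ft_force())-f0)
m0=bot.read_moment()[2]
if bot.read_gripper_width()<.62:
  for t in list(np.arange(.125,1.2,.125))+[1.2,1.22,1.24,1.26,1.28,1.30]:
    bot.move_linear(g,.03,rotation=down(YAW-t)); m=bot.read_moment()[2]-m0
    print(round(t,3),round(m,2),end=' | ')
    if abs(m)>.5: break
  print('w',bot.read_gripper_width(),np.array(bot.read_ft_force())-f0)
print(bot.read_clock())
E
```

```text
[314.61379501 242.70300161]
False
w 0.5597340563639125 [-3.12771179  2.53429863 14.77687449]
0.125 -0.19 | 0.25 -0.21 | 0.375 -0.14 | 0.5 -0.15 | 0.625 -0.19 | 0.75 -0.19 | 0.875 -0.18 | 1.0 -0.16 | 1.125 -0.14 | 1.2 -0.18 | 1.22 -0.16 | 1.24 -0.11 | 1.26 0.12 | 1.28 0.69 | w 0.5577155606409923 [-4.29902461  0.39064324 16.29475787]
69.675
```

```bash
python3 - <<'E'
from h import *
g=ch(0,.048,.1045)
bot.move_linear(g,.03,rotation=down(YAW-1.262))
bot.set_gripper(.8); bot.move_linear(g+[0,0,.16],.15)
q=down(YAW+np.pi/2); bot.move_pose(ch(.06,0,.26),q); bot.wait(.2)
T=campose('wrist'); np.save('w8.npy',T); im=snap('wrist','w8')
cv2.imwrite('pics/w8c.png',cv2.resize(im[20:260,160:480,::-1],(800,600),interpolation=cv2.INTER_CUBIC)); print(bot.read_clock())
bot.camera('top'); print([(x['bbox'],x['confidence']) for x in bot.search_frame('top','reference')])
E
```

```text
74.075
[([279.9, 210.7, 30.9, 25.2], 0.63)]
```

View pics/w8c.png

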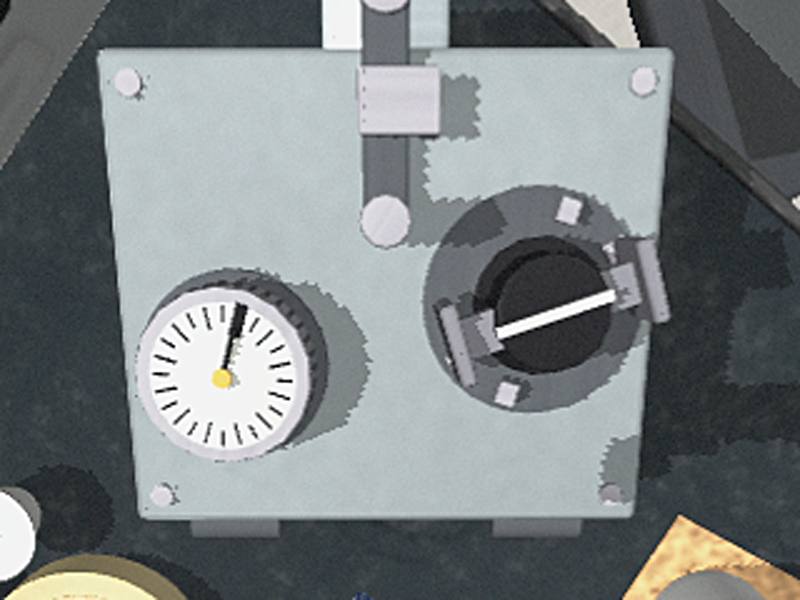

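```bash
python3 -c "
from h import *
print(bot.read_clock()); bot.close_job()"
```

```text
74.175
the job is handed in; nothing more can be done
```

I did every step in the order asked and handed the job in at about 74 s; the hand-in reported no verdict.

- **Reference jar:** it stands on the mat, measured about 1–2 mm from the middle.
- **Brown jars:** only two were present, and both stood upright in the chamber before I closed the lid. I left out the purple look-alike.
- **Lid and latch:** I lowered the lid slowly and it stopped at its shut height (0.097 m). The latch bar lies through its catch; a second push against its end stop moved it no further.
- **Gauge:** the zero mark is under the needle to within about 0.02 rad. My two close measurements disagreed slightly: before the last 0.03 rad correction one put the mark about 0.035 rad short, and afterwards the other put it about 0.016–0.02 rad past. I left it there.
- **Vent collar:** it met its end stop at about 1.26 rad. The last picture shows its line at 1.26 rad, with both tabs out, about 62 mm across.

I did not touch the green bottle, the dish or the timer. I saw them in place after the jars were moved, but did not check them again at the end.

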